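# Mount the blending drum on its splined drive

## Task

The steel blending drum lies loose in the mixer's cradles with its splined mouth not yet meshed with the drive spindle. Without lifting it out of the cradles, rock it round (its pegs are there for that) and push it along until the teeth mesh and it is fully home against the gearbox, then swing the tail stop arm all the way across behind it. Leave the pot, jar and the other things on the table where they are.

Things in the scene. Friction and masses are not known exactly. Their poses are not given: they have to be found in the camera images.
- mixer: Fixed mixer: white base 190 x 400 x 14 mm, gearbox (150 wide, top at 168 mm) at its +y end, two V cradles with slick liners (friction about 0.18) in which the drum slides and rolls freely. Origin on the table under the drum axis, where the drum's peg ring stands when home. y axis level along the drum axis to the gearbox, z up. The drum axis is 100 mm above the table. 
- seat (a point): Point on the drum axis at the gearbox where the spindle's teeth begin: mixer frame (0, 100, 100) mm, axes as the mixer's. The drum is home when the centre of its mouth face is here. The drum starts 28 to 36 mm short of it, with the spindle's smooth end just inside the bore.
- drum: Loose steel drum, 0.64 to 0.96 kg, lying along y, 100 mm in diameter (bands 104), 182 mm long. Origin on its axis in the plane of six round pegs, y axis towards its mouth. The pegs, 12 mm thick, stand out radially every 60 degrees, one along the drum's own +z, and end 80 mm from the axis (30 mm out of the skin). It starts with a peg straight up. The tail wall is at y = -60 mm.
- drum_mouth (a point): Centre of the drum's mouth face (drum frame y = +100 mm), on an 80 mm hub. Behind it is a splined bore 40 mm deep: six straight inward teeth 7 mm wide whose tips are 16 mm from the axis, each in line with a peg.
- drum_tail (a point): Centre of the end face of the round boss on the drum's tail, 36 mm in diameter and 22 mm long (drum frame y = -82 mm): a place to push the drum along its axis.
- spindle (a joint): Turn (rad) about the mixer's +y of the spindle: six teeth 7 mm wide, 48 mm over tips, 20 mm long, then a smooth 28 mm end, 18 mm long. At 0 a gap between teeth is straight up. It drags (0.35 N m). Positive moves the top to the mixer's +x. The drum's roll (same sense, 0 with a peg up) must equal it, modulo 60 degrees, within 4; else teeth butt 20 mm short. Starts at 0.21 to 0.84.
- gate (a joint): Swing (rad) of the tail stop arm about its vertical post at mixer frame (95, -93) mm: 0 = open, pointing along the mixer's -y; 1.571 = end stop, pointing along -x across the tail, 5 mm behind the boss of a drum that is home. Stiff (0.12 N m), stays where left, starts at 0 to 0.35. The arm is 115 mm long, 12 mm thick, 26 mm tall, centred 100 mm above the table.
- gate_pin (a point): Top of the upright pin on the tail stop arm, 85 mm from the post's axis: 14 mm thick, standing from the arm's top (113 mm above the table) to 165 mm above the table. Push it to swing the arm.
- pot: Open steel pot, 130 mm across, 75 mm tall: a bystander, leave it where it is.
- jar: Amber jar, 72 mm across, 110 mm tall: a bystander, leave it where it is.
- carton: Cardboard carton, 90 x 120 x 70 mm: a bystander, leave it where it is.
- pan: Shallow brass pan, 170 mm across, 22 mm tall: a bystander, leave it where it is.
- brush: Wooden brush lying down: a bystander, leave it where it is.
- mortar: Brass mortar, 100 mm across, 80 mm tall: a bystander, leave it where it is.
- scoop: Long steel spoon lying down: a bystander, leave it where it is.

How it is judged:
On the way, in this order (a step that is already met when the one before it is completed fails the run):
1. the drum has meshed and is fully home on the spindle (y of drum_mouth in the frame of seat above -0.004 m and z of drum_mouth in the frame of seat between -0.006 and 0.006 m and angle between the y axis of drum and the y axis of mixer, either way round below 0.06 rad), for 0.2 s.
2. the tail stop arm is all the way across behind the drum (value of joint gate above 1.45 rad), for 0.2 s.
At the end, for the whole second after the job is handed in: The drum is on the spindle with its mouth within 4 mm of the seat along the axis, within 6 mm of it in height and within 0.06 rad of the axis, at rest in its cradles, and the tail stop is swung to at least 1.45 rad of its 1.571 (all of step 1 and value of joint gate above 1.45 rad and linear speed of drum below 0.02 m/s); the robot touches nothing.
It fails at once if the drum is lifted out of its cradles (z of drum in the frame of mixer above 0.13 m).
It fails at once if a bystander is moved by more than 30 mm (distance of any of pot, jar, carton, pan, brush, mortar, scoop from where it was at the start of the episode above 0.03 m).
It also fails if it takes over 48 s, if anything falls off the work surface, if the arm or the gripper's body presses on something with over 40 N, if the wrist force passes 120 N, or if a joint passes its speed limit or range.

## Robot

A 6-joint arm with a two-finger parallel gripper is mounted at the origin on the work surface. World frame = base frame: x ahead of the robot, y to its left, z up, the work surface at z = 0. Lengths are in m, angles in rad, forces in N, time in s.
With the tool pointing down it reaches from about 0.425 to 0.95 m from the base axis. Payload 3.5 kg.
Tool frame: the origin (TCP) lies at the very end of the fingers, on their centre line; the grasp point (between the pads) lies 19 mm behind it; z points along the fingers, y is the line along which they close (so a half turn about z gives the same grasp; the last joint's range is limited). The gripper opens to 85 mm and grips with 20 to 120 N. Pads are 22 mm wide; open, the fingers measure 114 mm over their backs; the gripper's body (76 mm by 85 mm) begins 54 mm behind the grasp point. The pads swing forward as they close: fully open they stand 13 mm farther back than shut.
Start: joints at [-1.336, 0.286, 1.577, -0, 1.279, -0.15], TCP at [0.253, -0.626, 0.231] pointing down, gripper open.
Joint ranges: [-2.77, 2.77], [-0.9, 2.22], [0.21, 2.48], [-1.53, 4.67], [0.24, 2.81], [-2.84, 2.84]. Speed limits (rad/s): [2.79, 2.79, 3.14, 3.14, 3.14, 3.14].

## Interface

Orientations are given as a 3x3 rotation matrix whose columns are the frame's x, y, z axes.
In Python, from plant import manip gives the robot as it stands.
- The arm moves only by the tool play_rows, never from a script. Its argument "series" is a list of rows, each an object of numbers: "dx", "dy", "dz": the shift along the world's x, y, z scaled (see below); "roll": the turn about the world's z scaled (see below). A call has 1 to 20 rows; each row shifts and turns the commanded pose from where the row before left it; what a row does not reach is not made up. The controller multiplies each number of a shift by 0.03 m and each number of a turn by 0.12 rad. A row lasts 1/12 s, in which the tool goes at most 41.7 mm and 7.16 degrees, less where a joint would pass 70% of its speed; a pose out of reach is approached as far as the arm can. A call with a number of a shift or a turn outside -1 to 1 is refused whole. A call with a gripper value outside its range is refused whole. "fingers" is the closure, from -1 (fully open) to 1 (shut), set as the call begins (left out, the last holds). The fingers move at their own pace and stop on an object; "grip_force" is the grip in N (left out, the last holds). Time passes only in rows, so rows that do not move let the fingers close. It gives the time, the measured TCP pose, the force, the opening and the grip force at its end, in the units of the state.
- manip.sense(): the state, without advancing time (a new reading comes with each control period).
- manip.snapshot(name): name is "scene" or "top" or "wrist"; returns a dict with "pixels" (420x560x3 uint8, red, green, blue), "depth" (420x560 float32, m along the optical axis (not along the pixel's ray), 0 where there is no reading), "K" (3x3 intrinsics, pixels), "distortion" ([k1, k2, p1, p2, k3] as OpenCV has them; the pictures are not rectified), "view" (4x4, takes a point from world to camera coordinates). Camera axes: x right, y down, z forward; pixel columns grow to the right and rows downward; lengths in m; the calibration is good to about 2 mm. A picture is of the moment at which its call begins.
- manip.job_done(): hands the job in; it is judged then, once.
The state is a dict: "t": time; "qpos": joint angles; "qvel": joint speeds; "effort": joint torques, N m; "tool_pos": TCP position; "ee_rot": TCP orientation; "ft_force": force on the tool from outside, world axes, zero at the start; "wrist_torque": the same for the moment, N m; "gripper_width": opening from 0.0 (shut) to 1.0 (fully open); "grip_force": force on a finger pad.
Only numpy, scipy, OpenCV 4.12 (cv2) and the standard library are available. Lean on these libraries where they do the work, as an engineer would, in place of code of your own. Each camera call takes 0.05 s, during which the arm holds its last target. There are 200 camera calls.

## Working session

There is one attempt and no reset: what is moved stays moved. The work goes in short steps, Python scripts to look and compute and a tool call to move; the robot and the scene stay as the last step left them, time stands still between calls to the robot, and variables do not carry over. Pictures are saved under pics/ and viewed, at most 10 in all, crops included, and the job is handed in when it is done.

Besides the shell and the picture viewer there is one more tool, called after "Request:" as name([rows], argument=value, ...), one row to a line, values as JSON. play_rows: Moves the arm, as the interface text tells. Shifts and turns lie within -1 to 1; 1 stands for 0.03 m of shift or 0.12 rad of turn. Its arguments: {"type":"object","properties":{"series":{"type":"array"},"fingers":{"type":"number"},"grip_force":{"type":"number"}},"required":["series"]}

```bash
mkdir -p pics; cat > h.py <<'E'
import numpy as np, cv2
from plant import manip
def snap(n,f=None):
    s=manip.snapshot(n)
    if f: cv2.imwrite('pics/'+f,s['pixels'][:,:,::-1])
    np.savez('pics/'+(f or n)+'.npz',**{k:np.array(v) for k,v in s.items()})
    return s
def cloud(s):
    K,D,V,d=[np.array(s[k]) for k in('K','distortion','view','depth')]
    h,w=d.shape
    uv=np.stack(np.meshgrid(np.arange(w),np.arange(h)),-1).reshape(-1,1,2).astype(float)
    n=cv2.undistortPoints(uv,K,D).reshape(h,w,2)
    P=np.dstack([n*d[...,None],d])
    W=(P-V[:3,3])@V[:3,:3]
    W[d==0]=np.nan
    return W
E
python3 - <<'E'
from h import *
a=snap('scene','s1.png');b=snap('top','t1.png')
print(manip.sense()['t'],manip.sense()['ee_rot'])
for s in(a,b):
    V=np.array(s['view']);print(-V[:3,:3].T@V[:3,3],V[:3,:3].round(2).tolist())
cv2.imwrite('pics/t1b.png',cv2.resize(b['pixels'][:,:,::-1],(800,600)))
E
```

```text
0.1 [[ 9.26871270e-01  3.75379004e-01 -5.01642019e-04]
 [ 3.75379200e-01 -9.26868953e-01  2.09759197e-03]
 [ 3.22435569e-04 -2.13250371e-03 -9.99997674e-01]]
[ 1.21585889 -0.57268636  0.89156124] [[0.63, 0.78, 0.02], [0.51, -0.39, -0.77], [-0.59, 0.49, -0.64]]
[0.24499382 0.04854921 1.64163014] [[0.02, -1.0, 0.01], [-0.98, -0.02, -0.18], [0.18, -0.01, -0.98]]
```

View pics/s1.png

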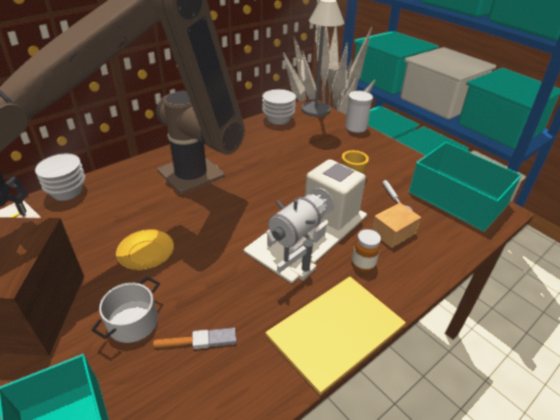

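View pics/t1b.png

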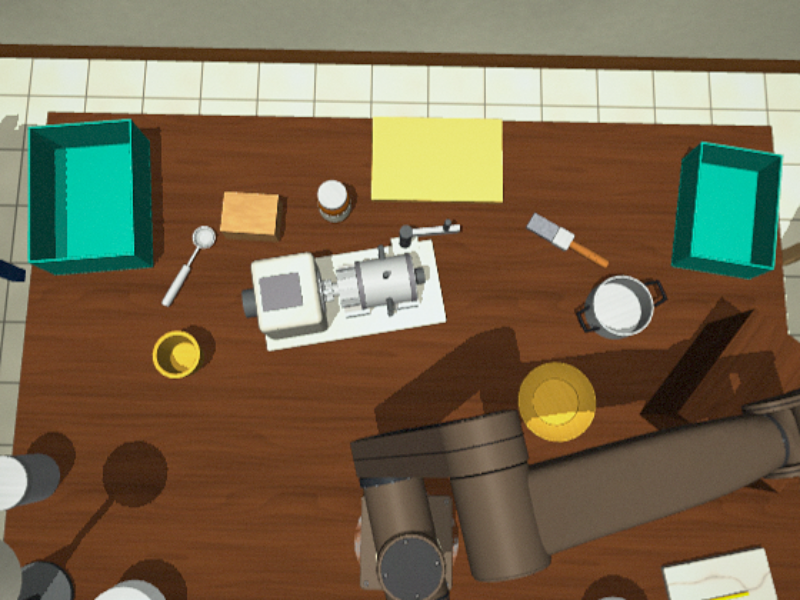

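The scene shows the mixer with its gearbox towards +y. In the enlarged top view (800x600) the gearbox top is at about (283,290), the drum at (390,283), the tail boss at (422,274), the gate post at (405,236) and the gate pin at (448,225). Next I'll measure these from depth.

```bash
python3 - <<'E'
from h import *
a=np.load('pics/s1.png.npz');b=np.load('pics/t1.png.npz')
for s in(a,b):
    W=cloud(s);x,y,z=W[...,0],W[...,1],W[...,2]
    box=(x>.3)&(x<.75)&(y>-.2)&(y<.4)
    for nm,lo,hi in(('gear',.16,.176),('base',.008,.02)):
        m=box&(z>lo)&(z<hi)&(s['pixels'].min(-1)>(90 if nm=='base' else 0))
        m=cv2.morphologyEx(m.astype(np.uint8),cv2.MORPH_OPEN,np.ones((3,3)))
        n,l,st,_=cv2.connectedComponentsWithStats(m)
        i=1+st[1:,4].argmax();p=W[l==i]
        print(nm,len(p),p.mean(0).round(4),cv2.minAreaRect((p[:,:2]*1000).astype(np.float32)),cv2.boxPoints(cv2.minAreaRect((p[:,:2]*1000).astype(np.float32))).round().tolist())
    m=box&(z>.145)&(z<.19)
    n,l,st,c=cv2.connectedComponentsWithStats(m.astype(np.uint8))
    for i in range(1,n):
        if st[i,4]>2: print('hi',st[i,4],c[i].round(),W[l==i].mean(0).round(4),W[l==i].max(0).round(3))
    print('table',np.nanmedian(z[(abs(x-.45)<.03)&(abs(y+.1)<.1)]))
A=a['pixels'][160:290,220:380];B=b['pixels'][150:240,160:340]
cv2.imwrite('pics/c1.png',cv2.resize(A,(736,598),interpolation=cv2.INTER_CUBIC)[:,:,::-1])
cv2.imwrite('pics/c2.png',cv2.resize(B,(800,400),interpolation=cv2.INTER_CUBIC)[:,:,::-1])
E
```

```text
gear 1044 [0.5111 0.2453 0.1677] ((504.66558837890625, 253.0576171875), (146.67349243164062, 129.55967712402344), 9.856569290161133) [[421.0, 304.0], [444.0, 177.0], [588.0, 202.0], [566.0, 329.0]]
base 768 [0.5969 0.1695 0.0132] ((585.8363037109375, 175.63067626953125), (71.24295043945312, 329.6583557128906), 13.5167875289917) [[513.0, 328.0], [590.0, 7.0], [659.0, 24.0], [582.0, 344.0]]
hi 1323 [336. 178.] [0.517  0.2388 0.1648] [0.589 0.325 0.175]
hi 398 [295. 209.] [0.5443 0.0492 0.1502] [0.576 0.114 0.181]
hi 44 [287. 248.] [ 0.6568 -0.0749  0.1573] [ 0.662 -0.067  0.166]
table -0.00033715427472645805
gear 2040 [0.5026 0.251  0.1679] ((503.86822509765625, 251.55960083007812), (145.15206909179688, 125.83208465576172), 10.571185111999512) [[421.0, 300.0], [444.0, 176.0], [587.0, 203.0], [564.0, 327.0]]
base 839 [0.4872 0.0042 0.0137] ((502.2688903808594, 22.37189483642578), (103.27349090576172, 199.0385284423828), 10.332152366638184) [[434.0, 111.0], [469.0, -85.0], [571.0, -66.0], [535.0, 130.0]]
hi 24 [313. 156.] [ 0.6526 -0.0734  0.1615] [ 0.66  -0.068  0.169]
hi 3 [265. 173.] [0.6024 0.0654 0.1461] [0.603 0.066 0.147]
hi 2304 [200. 205.] [0.5008 0.2496 0.1671] [0.586 0.323 0.181]
hi 521 [270. 194.] [0.5396 0.0515 0.1502] [0.581 0.112 0.183]
hi 5 [279. 202.] [0.5178 0.0245 0.1466] [0.52  0.027 0.151]
table 0.0004736409053419177
```

View pics/c1.png

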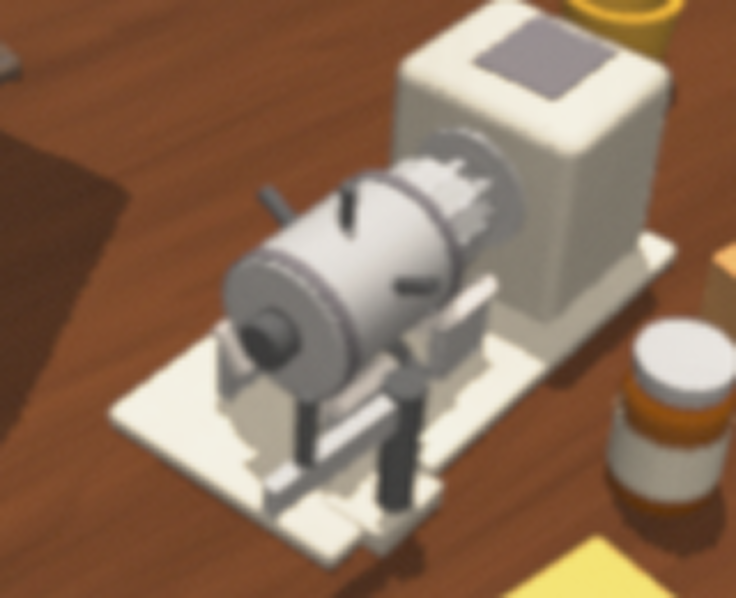

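View pics/c2.png

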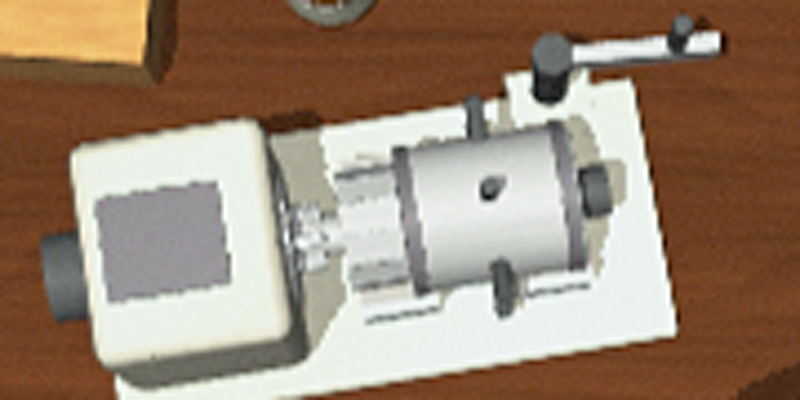

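Drum: the top peg is at about (490,187) in the lower crop, the spindle teeth show at (310,235), and the arm is nearly open. The yaw is about 10.4°. Next I'll check the path for obstacles and where the wrist camera points.

```bash
cat >> h.py <<'E'
YAW=np.radians(10.4)
EX=np.array([np.cos(YAW),np.sin(YAW)]);EY=np.array([-np.sin(YAW),np.cos(YAW)])
def uv(W): return np.dstack([W[...,:2]@EX,W[...,:2]@EY,W[...,2]])
E
python3 - <<'E'
from h import *
a=np.load('pics/s1.png.npz');b=np.load('pics/t1.png.npz')
W=cloud(b)
for r,c in((370,700),(330,740),(400,660),(370,760),(340,720)):
    print('dark',r,c,W[int(r*.7),int(c*.7)].round(3))
for n,s in(('s',a),('t',b)):
    Q=uv(cloud(s));q=Q.reshape(-1,3);q=q[np.isfinite(q).all(1)]
    near=abs(q[:,0]-.5405)<.03
    pg=q[near&(q[:,2]>.160)&(q[:,1]<.03)]
    print(n,'peg',len(pg),pg.mean(0).round(4),np.ptp(pg,axis=0).round(3))
    bs=q[(abs(q[:,0]-.5405)<.03)&(q[:,2]>.085)&(q[:,2]<.125)&(q[:,1]<-.06)&(q[:,1]>-.17)]
    print('boss',len(bs),np.percentile(bs[:,1],[1,5,25,50,75]).round(4),bs.max(0).round(3))
    pn=q[(q[:,0]>.59)&(q[:,2]>.125)&(q[:,1]<-.13)&(q[:,1]>-.25)]
    print('pin',len(pn),pn.mean(0).round(4),np.ptp(pn,axis=0).round(3))
    ps=q[(q[:,0]>.60)&(q[:,2]>.10)&(q[:,2]<.16)&(q[:,1]<-.07)&(q[:,1]>-.13)]
    print('post',len(ps),ps.min(0).round(3),ps.max(0).round(3),np.median(ps,0).round(4))
    # mouth/hub end & gearbox face
    ln=q[(abs(q[:,0]-.5405)<.01)&(q[:,1]>.02)&(q[:,1]<.14)]
    for v in np.arange(.04,.13,.005):
        k=ln[abs(ln[:,1]-v)<.0025];print(' ',v.round(3),len(k),np.median(k[:,2]).round(4) if len(k) else '',end='')
    print()
s=snap('wrist','w0.png');V=s['view'];st=manip.sense()
C=-V[:3,:3].T@V[:3,3];R=np.array(st['ee_rot']);print('cam in tool',R.T@(C-st['tool_pos']),'axis in tool',R.T@V[2,:3],'xaxis',R.T@V[0,:3],s['K'])
E
```

```text
dark 370 700 [ 0.36  -0.576  0.164]
dark 330 740 [ 0.437 -0.637  0.219]
dark 400 660 [ 0.303 -0.53   0.063]
dark 370 760 [ 0.357 -0.667  0.227]
dark 340 720 [ 0.426 -0.628  0.144]
s peg 30 [ 0.5432 -0.048   0.1719] [0.013 0.011 0.021]
boss 232 [-0.1292 -0.1283 -0.1259 -0.1123 -0.1054] [ 0.57  -0.101  0.125]
pin 76 [ 0.633  -0.1928  0.1482] [0.015 0.013 0.04 ]
post 110 [ 0.624 -0.13   0.1  ] [ 0.652 -0.091  0.12 ] [ 0.6397 -0.1107  0.1143]
  0.04 7 0.1389  0.045 6 0.1395  0.05 7 0.1406  0.055 2 0.1392  0.06 0   0.065 0   0.07 0   0.075 3 0.1237  0.08 6 0.119  0.085 10 0.1182  0.09 46 0.1328  0.095 35 0.1507  0.1 11 0.1647  0.105 8 0.1666  0.11 9 0.167  0.115 5 0.1675  0.12 6 0.1671  0.125 4 0.1669
t peg 17 [ 0.5404 -0.0466  0.1769] [0.011 0.009 0.016]
boss 75 [-0.1285 -0.1276 -0.124  -0.1187 -0.1139] [ 0.557 -0.109  0.123]
pin 32 [ 0.6278 -0.1899  0.1551] [0.014 0.013 0.039]
post 90 [ 0.621 -0.128  0.1  ] [ 0.651 -0.093  0.125] [ 0.634  -0.1081  0.1156]
  0.04 11 0.1416  0.045 11 0.1389  0.05 11 0.1396  0.055 10 0.1136  0.06 19 0.1086  0.065 17 0.1096  0.07 17 0.1106  0.075 11 0.117  0.08 16 0.1144  0.085 13 0.1188  0.09 16 0.1434  0.095 14 0.1627  0.1 12 0.1654  0.105 12 0.1666  0.11 11 0.1672  0.115 13 0.1662  0.12 13 0.1662  0.125 12 0.1685
cam in tool [ 0.08033484 -0.00128436 -0.1427223 ] axis in tool [-3.12783832e-01 -4.76558620e-04  9.49824219e-01] xaxis [-6.78033479e-04  9.99999731e-01  2.78452135e-04] [[315.59047814   0.         283.48978339]
 [  0.         315.59047814 208.32431218]
 [  0.           0.           1.        ]]
```

Request:
play_rows([
  {"dz":1},
  {"dz":1},
  {"dz":1},
  {"dx":0.5,"dy":1},
  {"dx":0.5,"dy":1},
  {"dx":0.5,"dy":1},
  {"dx":0.5,"dy":1},
  {"dx":0.5,"dy":1},
  {"dx":0.5,"dy":1},
  {"dx":0.5,"dy":1},
  {"dx":0.5,"dy":1},
  {"dx":0.5,"dy":1},
  {"dx":0.5,"dy":1},
  {"dx":0.5,"dy":1},
  {"dx":0.5,"dy":1},
  {"dx":0.5,"dy":1},
  {"dx":0.5,"dy":1},
  {"dx":0.5,"dy":1},
  {"dx":0.5,"dy":1},
  {"dx":0.32,"dy":1},
], fingers=1)

```text
validation failed for argument at $.se...
```

Request:
play_rows([
  {"dy":1,"dz":-0.4,"roll":-0.2},
  {"dy":1,"dz":-0.4,"roll":-0.2},
  {"dy":1,"dz":-0.4,"roll":-0.2},
  {"dy":1,"dz":-0.4,"roll":-0.2},
  {"dy":1,"dz":-0.4,"roll":-0.2},
  {"dy":1,"dz":-0.4,"roll":-0.2},
  {"dy":1,"dz":-0.4,"roll":-0.2},
  {"dy":1,"dz":-0.5,"roll":-0.2},
  {"dy":0.6,"dz":-0.5,"roll":-0.1},
  {},
  {},
])

```text
validation failed for argument at $.se...
```

```bash
python3 - <<'E'
from h import *
s=snap('wrist','w1.png');st=manip.sense()
print(st['t'],st['tool_pos'],np.degrees(np.arctan2(st['ee_rot'][1][0],st['ee_rot'][0][0])),st['ft_force'])
cv2.imwrite('pics/w1b.png',cv2.resize(s['pixels'],(800,600),interpolation=cv2.INTER_CUBIC)[:,:,::-1])
E
```

```text
0.2 [ 0.25328307 -0.62522339  0.23040782] 22.048361213032475 [0.19461496 0.02544333 0.47410206]
```

View pics/w1b.png

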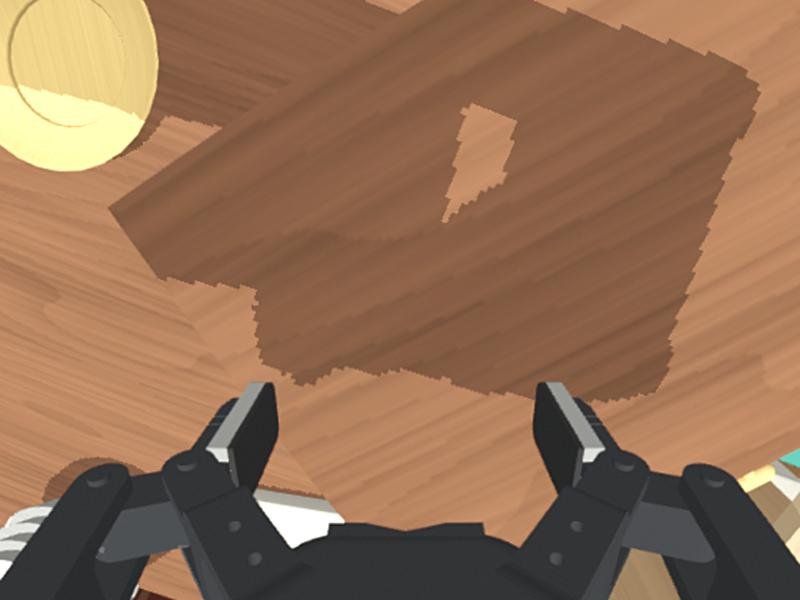

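The view is still of the start (pan at top left, dark panel ahead), because the moves were refused. I'll give every key in each row.

Request:
play_rows([
  {"dx":0,"dy":0,"dz":1,"roll":0},
  {"dx":0,"dy":0,"dz":1,"roll":0},
  {"dx":0,"dy":0,"dz":1,"roll":0},
  {"dx":0.5,"dy":1,"dz":0,"roll":0},
  {"dx":0.5,"dy":1,"dz":0,"roll":0},
  {"dx":0.5,"dy":1,"dz":0,"roll":0},
  {"dx":0.5,"dy":1,"dz":0,"roll":0},
  {"dx":0.5,"dy":1,"dz":0,"roll":0},
  {"dx":0.5,"dy":1,"dz":0,"roll":0},
  {"dx":0.5,"dy":1,"dz":0,"roll":0},
  {"dx":0.5,"dy":1,"dz":0,"roll":0},
  {"dx":0.5,"dy":1,"dz":0,"roll":0},
  {"dx":0.5,"dy":1,"dz":0,"roll":0},
  {"dx":0.5,"dy":1,"dz":0,"roll":0},
  {"dx":0.5,"dy":1,"dz":0,"roll":0},
  {"dx":0.5,"dy":1,"dz":0,"roll":0},
  {"dx":0.5,"dy":1,"dz":0,"roll":0},
  {"dx":0.5,"dy":1,"dz":0,"roll":0},
  {"dx":0.5,"dy":1,"dz":0,"roll":0},
  {"dx":0.3,"dy":1,"dz":0,"roll":0},
], fingers=1)

```text
t: 1.87
tool_pos: [0.5031, -0.1139, 0.3212]
ee_rot: [[0.927, 0.376, 0.0], [0.376, -0.927, 0.0], [0.0, 0.0, -1.0]]
ft_force: [0.2, -0.7, -0.2]
gripper_width: 0.003
grip_force: 0.0
```

Request:
play_rows([
  {"dx":0,"dy":1,"dz":-0.4,"roll":-0.2},
  {"dx":0,"dy":1,"dz":-0.4,"roll":-0.2},
  {"dx":0,"dy":1,"dz":-0.4,"roll":-0.2},
  {"dx":0,"dy":1,"dz":-0.4,"roll":-0.2},
  {"dx":0,"dy":1,"dz":-0.4,"roll":-0.2},
  {"dx":0,"dy":1,"dz":-0.5,"roll":-0.2},
  {"dx":0,"dy":1,"dz":-0.5,"roll":-0.2},
  {"dx":0,"dy":1,"dz":-0.5,"roll":-0.2},
  {"dx":0,"dy":0.6,"dz":-0.4,"roll":-0.1},
  {"dx":0,"dy":0,"dz":0,"roll":0},
  {"dx":0,"dy":0,"dz":0,"roll":0},
])

```text
t: 2.78
tool_pos: [0.5017, 0.1429, 0.2034]
ee_rot: [[0.983, 0.182, -0.002], [0.182, -0.983, -0.001], [-0.002, 0.0, -1.0]]
ft_force: [0.4, -0.7, 0.1]
gripper_width: -0.003
grip_force: 0.0
```

```bash
python3 - <<'E'
from h import *
s=snap('wrist','w1.png');st=manip.sense()
print(st['t'],st['tool_pos'],np.degrees(np.arctan2(st['ee_rot'][1][0],st['ee_rot'][0][0])),st['ft_force'])
cv2.imwrite('pics/w1b.png',cv2.resize(s['pixels'],(800,600),interpolation=cv2.INTER_CUBIC)[:,:,::-1])
Q=uv(cloud(s));q=Q.reshape(-1,3);q=q[np.isfinite(q).all(1)]
for v in np.arange(.05,.1,.004):
    k=q[(abs(q[:,1]-v)<.002)&(abs(q[:,0]-.5405)<.045)&(q[:,2]>.06)]
    print(v.round(3),[(len(j),(np.median(j[:,2])*1000).round()) if len(j) else 0 for u in np.arange(-.032,.034,.004) for j in [k[abs(k[:,0]-.5405-u)<.002]]])
E
```

```text
2.8333 [0.50241706 0.14216837 0.20446556] 10.416691261644862 [ 0.07775503 -0.44073409 -0.4592201 ]
0.05 [(51, np.float64(241.0)), (133, np.float64(249.0)), (111, np.float64(242.0)), (114, np.float64(241.0)), (117, np.float64(241.0)), (1110, np.float64(279.0)), (296, np.float64(285.0)), (31, np.float64(140.0)), (35, np.float64(140.0)), (36, np.float64(140.0)), (33, np.float64(140.0)), (39, np.float64(140.0)), (37, np.float64(137.0)), (41, np.float64(135.0)), (34, np.float64(133.0)), (39, np.float64(130.0)), (43, np.float64(126.0))]
0.054 [(38, np.float64(250.0)), (155, np.float64(253.0)), (86, np.float64(249.0)), (104, np.float64(249.0)), (115, np.float64(249.0)), (1137, np.float64(279.0)), (488, np.float64(263.0)), (79, np.float64(270.0)), (35, np.float64(140.0)), (33, np.float64(140.0)), (33, np.float64(140.0)), (41, np.float64(140.0)), (38, np.float64(137.0)), (40, np.float64(135.0)), (37, np.float64(133.0)), (41, np.float64(130.0)), (42, np.float64(125.0))]
0.058 [0, 0, 0, 0, (105, np.float64(224.0)), (348, np.float64(241.0)), (585, np.float64(258.0)), (1194, np.float64(285.0)), (
[... 3122 characters left out ...]
loat64(279.0)), (61, np.float64(151.0)), (64, np.float64(150.0)), (72, np.float64(151.0)), (67, np.float64(150.0)), (74, np.float64(149.0)), (77, np.float64(149.0)), (79, np.float64(149.0)), (86, np.float64(147.0)), (97, np.float64(146.0)), (97, np.float64(145.0))]
0.098 [(46, np.float64(164.0)), (45, np.float64(164.0)), (52, np.float64(164.0)), (56, np.float64(164.0)), (207, np.float64(290.0)), (378, np.float64(290.0)), (756, np.float64(282.0)), (51, np.float64(164.0)), (59, np.float64(163.0)), (52, np.float64(164.0)), (61, np.float64(164.0)), (57, np.float64(164.0)), (61, np.float64(164.0)), (59, np.float64(164.0)), (63, np.float64(163.0)), (62, np.float64(164.0)), (66, np.float64(164.0))]
```

View pics/w1b.png

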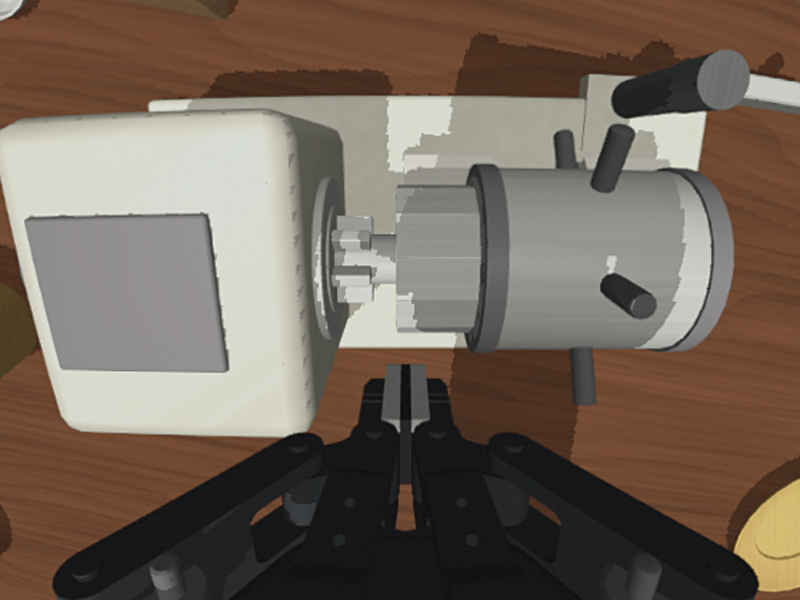

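The wrist picture shows two spindle teeth clearly at (352,240) and (352,285), the gap between them, and the drum's top peg at (630,298). I'll fit the angles from this depth.

```bash
cat >> h.py <<'E'
from scipy.optimize import least_squares, minimize_scalar
def fit(s,tail=-.128,vs=(.072,.087),verbose=True):
    Q=uv(cloud(s));q=Q.reshape(-1,3);q=q[np.isfinite(q).all(1)]
    q=q[(q[:,2]>.05)&(q[:,2]<.19)]
    # drum skin, r=50
    sk=q[(q[:,1]>tail+.095)&(q[:,1]<tail+.13)&(abs(q[:,0]-.5405)<.05)&(q[:,2]>.11)]
    f=lambda p:np.hypot(sk[:,0]-p[0]-p[2]*(sk[:,1]-tail-.1),sk[:,2]-p[1])-.05
    r=least_squares(f,[.5405,.1,0],loss='soft_l1',f_scale=.001);c=r.x
    # spindle teeth
    t=q[(q[:,1]>vs[0])&(q[:,1]<vs[1])];du,dz=t[:,0]-c[0]-c[2]*(t[:,1]-tail-.1),t[:,2]-c[1]
    R=np.hypot(du,dz);a=np.arctan2(du,dz)
    k=(R>.0205)&(R<.0255)&(abs(a)<1.2)
    def teeth(th):
        # tangential offset from the tooth centre line beyond half width
        d=(a[k]-th-np.pi/6+np.pi/6)%(np.pi/3)-np.pi/6
        return np.maximum(np.abs(d)*R[k]-.0035,0).mean()+ .02*np.abs(np.mean(d*R[k]))
    g=np.radians(np.arange(0,60,.5));sp=g[np.argmin([teeth(x) for x in g])]
    # pegs
    p=q;du,dz=p[:,0]-c[0]-c[2]*(p[:,1]-tail-.1),p[:,2]-c[1];R=np.hypot(du,dz);a=np.arctan2(du,dz)
    m=(R>.056)&(R<.079)&(abs(p[:,1]-tail-.082)<.012)&(abs(a)<1.7)
    pr=(np.angle(np.exp(6j*a[m]).mean())/6)
    if verbose:
        print('axis',c,'resid',np.abs(f(c)).mean(),'spindle deg',np.degrees(sp),teeth(sp),k.sum(),'pegs mod60',np.degrees(pr),m.sum(),
          'peg v',p[m][:,1].mean())
    return c,sp,pr,t,R
E
python3 - <<'E'
from h import *
s=np.load('pics/w1.png.npz')
c,sp,pr,t,_=fit(s)
du,dz=t[:,0]-c[0]-c[2]*(t[:,1]+.028),t[:,2]-c[1];R=np.hypot(du,dz);a=np.degrees(np.arctan2(du,dz))
k=(R>.020)&(R<.026)
h,e=np.histogram(a[k],np.arange(-60,91,3));print([(int(x),int(n)) for x,n in zip(e,h) if n])
E
```

```text
Traceback (most recent call last):
  File "h.py", line 42, in fit
    print('axis',c,'resid',np.abs(f(c)).mean(),'spindle deg',np.degrees(sp),teeth(sp),k.sum(),'pegs mod60',np.degrees(pr),m.sum(),
                                                                            ~~~~~^^^^
  File "h.py", line 34, in teeth
    d=(a[k]-th-np.pi/6+np.pi/6)%(np.pi/3)-np.pi/6
       ~^^^
IndexError: boolean index did not match indexed array along axis 0; size of axis is 84637 but size of corresponding boolean axis is 1203
```

```bash
sed -i 's/    p=q;du,dz/    e0=teeth(sp);nk=k.sum()\n    p=q;du,dz/; s/teeth(sp),k.sum()/e0,nk/' h.py
python3 - <<'E'
from h import *
s=np.load('pics/w1.png.npz')
c,sp,pr,t,_=fit(s)
du,dz=t[:,0]-c[0]-c[2]*(t[:,1]+.028),t[:,2]-c[1];R=np.hypot(du,dz);a=np.degrees(np.arctan2(du,dz))
k=(R>.020)&(R<.026)
h,e=np.histogram(a[k],np.arange(-60,91,3));print([(int(x),int(n)) for x,n in zip(e,h) if n])
k=(R>.023)&(R<.025)
h,e=np.histogram(a[k],np.arange(-60,91,2));print([(int(x),int(n)) for x,n in zip(e,h) if n])
E
```

```text
axis [5.40671309e-01 1.00025762e-01 1.58857765e-04] resid 0.000426078217608891 spindle deg 16.0 0.000119478694377018 524 pegs mod60 0.438348671356987 1565 peg v -0.04175243876045987
[(-24, 10), (-21, 29), (-18, 30), (-15, 27), (-12, 34), (-9, 52), (-6, 38), (-3, 1), (33, 47), (36, 48), (39, 30), (42, 28), (45, 33), (48, 29), (51, 7)]
[(-24, 1), (-22, 19), (-20, 13), (-18, 21), (-16, 19), (-14, 13), (-12, 17), (-10, 21), (-8, 23), (-6, 5), (34, 10), (36, 24), (38, 19), (40, 18), (42, 18), (44, 17), (46, 20), (48, 15), (50, 16), (52, 2)]
```

The spindle is at about 14.5°, so I'll roll the drum by +14.5° (top towards mixer +x) by pushing the top peg.

Request:
play_rows([
  {"dx":0.05,"dy":-0.8,"dz":0,"roll":0},
  {"dx":0.05,"dy":-0.8,"dz":0,"roll":0},
  {"dx":0.05,"dy":-0.8,"dz":0,"roll":0},
  {"dx":0.04,"dy":-0.84,"dz":0,"roll":0},
  {"dx":0,"dy":0,"dz":-0.7,"roll":0},
  {"dx":0,"dy":0,"dz":-0.6,"roll":0},
  {"dx":0.2,"dy":0.04,"dz":0,"roll":0},
  {"dx":0.2,"dy":0.04,"dz":0,"roll":0},
  {"dx":0.2,"dy":0.04,"dz":0,"roll":0},
  {"dx":0.2,"dy":0.03,"dz":0,"roll":0},
  {"dx":0.2,"dy":0.03,"dz":0,"roll":0},
  {"dx":0,"dy":0,"dz":0,"roll":0},
  {"dx":0,"dy":0,"dz":0,"roll":0},
])

```text
t: 3.92
tool_pos: [0.5393, 0.0509, 0.166]
ee_rot: [[0.984, 0.18, 0.003], [0.18, -0.984, 0.0], [0.002, 0.0, -1.0]]
ft_force: [-0.2, -0.1, -0.4]
gripper_width: -0.001
grip_force: 0.0
```

```bash
python3 - <<'E'
from h import *
s=snap('wrist','w2.png');st=manip.sense();p=np.array(st['tool_pos'])
print(st['t'],p,'u,v',p[:2]@EX,p[:2]@EY,st['ft_force'])
fit(s)
E
```

```text
3.9667 [0.53897844 0.05088171 0.16592707] u,v 0.5393089393178836 -0.04725012657774985 [-0.09157633 -0.17220545 -0.12696205]
axis [0.54082449 0.09993523 0.00355399] resid 0.0005000887251486048 spindle deg 15.5 0.0001614427270341522 586 pegs mod60 9.287528716352561 1309 peg v -0.04434357512908083
```

```bash
cat >> h.py <<'E'
def pegs(s,c,tail=-.128):
    q=uv(cloud(s)).reshape(-1,3);q=q[np.isfinite(q).all(1)]
    du,dz=q[:,0]-c[0],q[:,2]-c[1];R=np.hypot(du,dz);a=np.degrees(np.arctan2(du,dz))
    m=(R>.056)&(R<.079)&(abs(q[:,1]-tail-.082)<.02)&(q[:,2]<.19)&(abs(a)<130)
    h,e=np.histogram(a[m],np.arange(-130,130,4));print([(int(x),int(n)) for x,n in zip(e,h) if n>3])
    for lo in range(-90,120,30):
        pass
    for i in (-1,0,1):
        k=m&(abs(a-i*60-8)<26);
        if k.sum()>10: print(i,k.sum(),'ang',np.median(a[k])-60*i,'v',q[k][:,1].mean(),'vrange',np.percentile(q[k][:,1],[3,97]),'arange',np.percentile(a[k]-60*i,[3,97]))
E
python3 - <<'E'
from h import *
for f in('w1','w2'):
    s=np.load('pics/%s.png.npz'%f);pegs(s,(.5407,.1))
s=np.load('pics/w2.png.npz')
cv2.imwrite('pics/w2b.png',cv2.resize(s['pixels'],(800,600),interpolation=cv2.INTER_CUBIC)[:,:,::-1])
E
```

```text
[(-62, 61), (-58, 414), (-54, 32), (-6, 38), (-2, 142), (2, 232), (6, 5), (50, 23), (54, 501), (58, 106), (62, 8), (110, 17), (114, 310), (118, 98), (122, 13)]
-1 508 ang 4.2618365158121065 v -0.042461344476427874 vrange [-0.04883039 -0.0379376 ] arange [0.32598818 6.35904154]
0 417 ang 2.7985570667011683 v -0.04035877738174515 vrange [-0.04627927 -0.03787001] arange [-3.11478777  5.65064614]
1 638 ang -4.041772606920659 v -0.042105595799702515 vrange [-0.04833369 -0.03803594] arange [-6.0823231   0.75931304]
[(-46, 24), (2, 144), (6, 195), (10, 15), (14, 149), (18, 25), (66, 629), (70, 153), (114, 54), (118, 72), (122, 10)]
-1 24 ang 16.803341180301658 v -0.04600009949679853 vrange [-0.04809968 -0.0439142 ] arange [15.55197019 17.75687054]
0 528 ang 7.3321021189164295 v -0.04531036569497143 vrange [-0.05724851 -0.03446109] arange [ 3.80580315 18.21104886]
1 784 ang 8.706022289836412 v -0.04363111610273117 vrange [-0.04929712 -0.03791846] arange [ 6.79330397 12.45233473]
```

View pics/w2b.png

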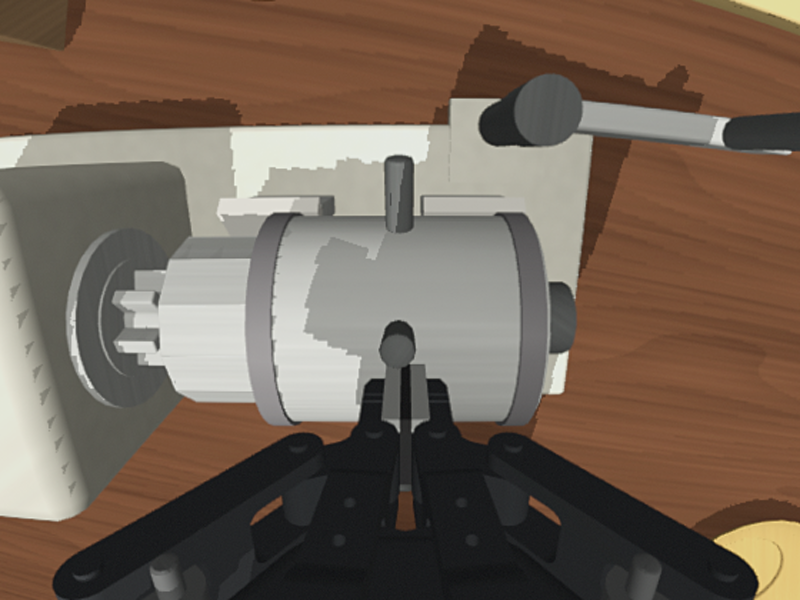

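The finger is behind the top peg at (397,345) and the drum has rolled by about 13°. A small extra push, then I'll back away and remeasure.

Request:
play_rows([
  {"dx":0.05,"dy":0.01,"dz":0,"roll":0},
  {"dx":0,"dy":0,"dz":0,"roll":0},
  {"dx":-0.3,"dy":-0.05,"dz":0,"roll":0},
  {"dx":-0.2,"dy":-0.05,"dz":0.7,"roll":0},
  {"dx":0,"dy":0,"dz":0.7,"roll":0},
  {"dx":0,"dy":0,"dz":0,"roll":0},
  {"dx":0,"dy":0,"dz":0,"roll":0},
])

```text
t: 4.55
tool_pos: [0.5251, 0.0477, 0.2089]
ee_rot: [[0.984, 0.18, 0.004], [0.18, -0.984, -0.0], [0.004, 0.001, -1.0]]
ft_force: [0.7, 0.2, -0.3]
gripper_width: 0.002
grip_force: 0.0
```

```bash
python3 - <<'E'
from h import *
s=snap('wrist','w3.png');st=manip.sense();p=np.array(st['tool_pos'])
print(st['t'],p,'u,v',p[:2]@EX,p[:2]@EY,np.round(st['qpos'],2))
c,sp,_,t,_=fit(s);pegs(s,(.5407,.1))
du,dz=t[:,0]-.5407,t[:,2]-.1;R=np.hypot(du,dz);a=np.degrees(np.arctan2(du,dz))
k=(R>.023)&(R<.0255)
h,e=np.histogram(a[k],np.arange(-60,91,2));print([(int(x),int(n)) for x,n in zip(e,h) if n])
# top peg end face
q=uv(cloud(s)).reshape(-1,3);q=q[np.isfinite(q).all(1)]
m=(q[:,2]>.165)&(q[:,2]<.183)&(abs(q[:,1]+.046)<.014)&(q[:,0]>.535)&(q[:,0]<.59)
d=np.hypot(q[m][:,0]-.5407,q[m][:,2]-.1);e=q[m][d>.0785];print('endface',len(e),e.mean(0),np.degrees(np.arctan2(e[:,0].mean()-.5407,e[:,2].mean()-.1)))
E
```

```text
4.6 [0.52436198 0.04787634 0.20739953] u,v 0.5243900748169646 -0.04756757675392294 [-0.1  -0.02  1.96  0.    1.2   1.29]
axis [0.54081454 0.10002744 0.00257147] resid 0.0004350074704455263 spindle deg 15.5 0.00014417574834436133 439 pegs mod60 9.751213952952257 635 peg v -0.04355493845959505
[(-46, 23), (-42, 31), (10, 7), (14, 12), (66, 446), (70, 109), (114, 40), (118, 55)]
-1 55 ang 18.22335274902445 v -0.04356244877030449 vrange [-0.04872811 -0.03854871] arange [14.66346648 19.54674464]
0 22 ang 14.454093883954727 v -0.04305903437258976 vrange [-0.04921724 -0.03771628] arange [ 8.77597202 16.99485176]
1 556 ang 8.718806174168435 v -0.04358284963586897 vrange [-0.04920554 -0.03796753] arange [ 6.84430563 12.05282879]
[(-24, 1), (-22, 10), (-20, 19), (-18, 13), (-16, 19), (-14, 15), (-12, 21), (-10, 15), (-8, 29), (-6, 4), (34, 12), (36, 20), (38, 18), (40, 18), (42, 14), (44, 21), (46, 15), (48, 17), (50, 3)]
endface 316 [ 0.55870409 -0.04347868  0.17802751] 12.993044894964996
```

The drum is at about 13° and the spindle about 14°, which is within tolerance. Next I'll turn the tool 90° and go to the tail boss.

Request:
play_rows([
  {"dx":0.095,"dy":-0.29,"dz":0.3,"roll":1},
  {"dx":0.095,"dy":-0.29,"dz":0,"roll":1},
  {"dx":0.095,"dy":-0.29,"dz":0,"roll":1},
  {"dx":0.095,"dy":-0.29,"dz":0,"roll":1},
  {"dx":0.095,"dy":-0.29,"dz":0,"roll":1},
  {"dx":0.095,"dy":-0.29,"dz":0,"roll":1},
  {"dx":0.095,"dy":-0.29,"dz":0,"roll":1},
  {"dx":0.095,"dy":-0.29,"dz":0,"roll":1},
  {"dx":0.095,"dy":-0.29,"dz":0,"roll":1},
  {"dx":0.095,"dy":-0.29,"dz":0,"roll":1},
  {"dx":0.095,"dy":-0.29,"dz":0,"roll":1},
  {"dx":0.095,"dy":-0.29,"dz":0,"roll":1},
  {"dx":0.1,"dy":-0.27,"dz":0,"roll":1},
  {"dx":0,"dy":0,"dz":0,"roll":0.1},
  {"dx":0,"dy":0,"dz":0,"roll":0},
])

```text
t: 5.85
tool_pos: [0.5611, -0.0646, 0.2147]
ee_rot: [[-0.178, 0.984, -0.003], [0.984, 0.178, 0.001], [0.001, -0.002, -1.0]]
ft_force: [1.2, 0.1, 0.2]
gripper_width: -0.0
grip_force: 0.0
```

Request:
play_rows([
  {"dx":0,"dy":0,"dz":-1,"roll":0},
  {"dx":0,"dy":0,"dz":-1,"roll":0},
  {"dx":0,"dy":0,"dz":-1,"roll":0},
  {"dx":0,"dy":0,"dz":-1,"roll":0},
  {"dx":0,"dy":0,"dz":0,"roll":0},
  {"dx":-0.035,"dy":0.19,"dz":0,"roll":0},
  {"dx":-0.035,"dy":0.19,"dz":0,"roll":0},
  {"dx":-0.035,"dy":0.19,"dz":0,"roll":0},
  {"dx":-0.035,"dy":0.19,"dz":0,"roll":0},
  {"dx":-0.035,"dy":0.19,"dz":0,"roll":0},
  {"dx":-0.035,"dy":0.19,"dz":0,"roll":0},
  {"dx":-0.035,"dy":0.19,"dz":0,"roll":0},
  {"dx":-0.035,"dy":0.19,"dz":0,"roll":0},
  {"dx":0,"dy":0,"dz":0,"roll":0},
])

```text
t: 7.02
tool_pos: [0.5547, -0.0191, 0.0983]
ee_rot: [[-0.182, 0.983, 0.004], [0.983, 0.182, -0.002], [-0.003, 0.004, -1.0]]
ft_force: [0.9, -3.1, 2.2]
gripper_width: -0.003
grip_force: 1.3
```

```bash
python3 - <<'E'
from h import *
s=snap('wrist','w4.png');st=manip.sense();p=np.array(st['tool_pos'])
print(st['t'],p,'u,v',p[:2]@EX,p[:2]@EY,st['ft_force'])
q=uv(cloud(s)).reshape(-1,3);q=q[np.isfinite(q).all(1)]
m=(q[:,2]>.165)&(q[:,2]<.183)&(abs(q[:,1]+.03)<.03)&(q[:,0]>.535)&(q[:,0]<.59)
d=np.hypot(q[m][:,0]-.5407,q[m][:,2]-.1);e=q[m][d>.0785];print('endface',len(e),e.mean(0),np.degrees(np.arctan2(e[:,0].mean()-.5407,e[:,2].mean()-.1)))
E
```

```text
7.0667 [ 0.55461386 -0.01909182  0.09801081] u,v 0.5420559285823053 -0.11889658538288866 [ 0.47226213 -2.28481124  1.45769669]
endface 2986 [ 0.55805621 -0.02491732  0.17811142] 12.527488254984812
```

It moved about 18 mm at only 3 N, which is past the butting point, so the teeth are meshing. I'll continue.

Request:
play_rows([
  {"dx":-0.02,"dy":0.1,"dz":0,"roll":0},
  {"dx":-0.02,"dy":0.1,"dz":0,"roll":0},
  {"dx":-0.02,"dy":0.1,"dz":0,"roll":0},
  {"dx":0,"dy":0,"dz":0,"roll":0},
])

```text
t: 7.4
tool_pos: [0.5531, -0.0109, 0.0979]
ee_rot: [[-0.181, 0.983, 0.004], [0.983, 0.181, -0.002], [-0.003, 0.003, -1.0]]
ft_force: [0.9, -5.1, 4.2]
gripper_width: -0.0
grip_force: 2.4
```

Request:
play_rows([
  {"dx":-0.01,"dy":0.05,"dz":0,"roll":0},
  {"dx":-0.01,"dy":0.05,"dz":0,"roll":0},
  {"dx":0,"dy":0,"dz":0,"roll":0},
])

```text
t: 7.65
tool_pos: [0.5526, -0.0082, 0.0979]
ee_rot: [[-0.181, 0.983, 0.004], [0.983, 0.181, -0.003], [-0.003, 0.004, -1.0]]
ft_force: [2.4, -6.3, 4.5]
gripper_width: -0.002
grip_force: 2.8
```

Request:
play_rows([
  {"dx":-0.01,"dy":0.05,"dz":0,"roll":0},
  {"dx":-0.01,"dy":0.05,"dz":0,"roll":0},
  {"dx":0,"dy":0,"dz":0,"roll":0},
])

```text
t: 7.9
tool_pos: [0.5521, -0.0053, 0.0979]
ee_rot: [[-0.181, 0.983, 0.004], [0.983, 0.181, -0.003], [-0.003, 0.004, -1.0]]
ft_force: [1.1, -5.6, 3.5]
gripper_width: 0.002
grip_force: 2.9
```

Request:
play_rows([
  {"dx":-0.01,"dy":0.05,"dz":0,"roll":0},
  {"dx":0,"dy":0,"dz":0,"roll":0},
])

```text
t: 8.07
tool_pos: [0.5521, -0.0052, 0.098]
ee_rot: [[-0.182, 0.983, 0.005], [0.983, 0.182, -0.006], [-0.007, 0.004, -1.0]]
ft_force: [1.9, -10.0, 2.5]
gripper_width: -0.002
grip_force: 5.1
```

```bash
python3 - <<'E'
from h import *
s=snap('wrist','w5.png');st=manip.sense();p=np.array(st['tool_pos'])
print(st['t'],p,'u,v',p[:2]@EX,p[:2]@EY,st['ft_force'])
q=uv(cloud(s)).reshape(-1,3);q=q[np.isfinite(q).all(1)]
m=(q[:,2]>.165)&(q[:,2]<.183)&(abs(q[:,1]+.03)<.03)&(q[:,0]>.535)&(q[:,0]<.59)
d=np.hypot(q[m][:,0]-.5407,q[m][:,2]-.1);e=q[m][d>.0785];print('endface',len(e),e.mean(0),np.degrees(np.arctan2(e[:,0].mean()-.5407,e[:,2].mean()-.1)))
E
```

```text
8.1167 [ 0.55205852 -0.00515592  0.09793204] u,v 0.5420582711908289 -0.10472835192410083 [ 1.63198715 -9.70788238  2.66087015]
endface 3027 [ 0.55807265 -0.01071524  0.17808869] 12.542519192023683
```

Request:
play_rows([
  {"dx":-0.01,"dy":0.05,"dz":0,"roll":0},
  {"dx":-0.01,"dy":0.05,"dz":0,"roll":0},
  {"dx":0,"dy":0,"dz":0,"roll":0},
  {"dx":0,"dy":0,"dz":0,"roll":0},
])

```text
t: 8.45
tool_pos: [0.5521, -0.0051, 0.0981]
ee_rot: [[-0.183, 0.983, 0.007], [0.983, 0.183, -0.012], [-0.013, 0.004, -1.0]]
ft_force: [3.7, -18.1, 2.4]
gripper_width: -0.0
grip_force: 9.4
```

The drum is home: it moved about 32 mm in all and stopped hard at 18 N. I'll retreat and go to the gate pin.

Request:
play_rows([
  {"dx":0.1,"dy":-0.57,"dz":0,"roll":0},
  {"dx":0.1,"dy":-0.57,"dz":0,"roll":0},
  {"dx":0,"dy":0,"dz":1,"roll":0},
  {"dx":0,"dy":0,"dz":1,"roll":0},
  {"dx":0,"dy":0,"dz":1,"roll":0},
  {"dx":0,"dy":0,"dz":1,"roll":0},
  {"dx":0.9,"dy":-0.17,"dz":0,"roll":0},
  {"dx":0.9,"dy":-0.17,"dz":0,"roll":0},
  {"dx":0.9,"dy":-0.17,"dz":0,"roll":0},
  {"dx":0.9,"dy":-0.17,"dz":0,"roll":0},
  {"dx":0.9,"dy":-0.17,"dz":0,"roll":0},
  {"dx":0,"dy":0,"dz":0,"roll":0},
  {"dx":0,"dy":0,"dz":0,"roll":0},
])

```text
t: 9.53
tool_pos: [0.6903, -0.0587, 0.2144]
ee_rot: [[-0.181, 0.984, -0.004], [0.984, 0.181, 0.002], [0.003, -0.003, -1.0]]
ft_force: [-0.7, -0.2, -0.3]
gripper_width: -0.005
grip_force: 0.0
```

```bash
python3 - <<'E'
from h import *
s=snap('wrist','w6.png');b=snap('top','t6.png');st=manip.sense();p=np.array(st['tool_pos'])
print(st['t'],p,'u,v',p[:2]@EX,p[:2]@EY,st['ft_force'])
for n,s in(('w',s),('t',b)):
    q=uv(cloud(s)).reshape(-1,3);q=q[np.isfinite(q).all(1)]
    e=q[(q[:,2]>.16)&(q[:,2]<.170)&(q[:,1]<-.15)&(q[:,1]>-.23)&(abs(q[:,0]-.63)<.03)]
    print(n,'pin top',len(e),e.mean(0),np.ptp(e,axis=0))
    e=q[(q[:,2]>.105)&(q[:,2]<.18)&(abs(q[:,1]+.104)<.02)&(abs(q[:,0]-.636)<.02)]
    if len(e): z=np.percentile(e[:,2],95);k=e[e[:,2]>z-.003];print('post top',z,len(k),(k.min(0)+k.max(0))/2,np.ptp(k,axis=0))
    e=q[(abs(q[:,0]-.556)<.02)&(q[:,2]>.17)&(q[:,2]<.185)&(abs(q[:,1])<.04)]
    if len(e): print('peg',len(e),e.mean(0))
    e=q[(abs(q[:,0]-.5407)<.015)&(abs(q[:,2]-.1)<.012)&(q[:,1]<-.06)&(q[:,1]>-.16)]
    if len(e): print('boss',len(e),np.percentile(e[:,1],[1,10,50]))
E
```

```text
9.6333 [ 0.68944117 -0.05846605  0.21537966] u,v 0.667560425464186 -0.18196286507068937 [-0.47961363 -0.75044193 -0.3651513 ]
w pin top 329 [ 0.63030706 -0.18719154  0.16452093] [0.01378471 0.01332026 0.00672778]
post top 0.11848426952660439 1149 [ 0.63587199 -0.10320836  0.11762237] [0.02682703 0.02707251 0.00418454]
boss 166 [-0.09279761 -0.09248917 -0.08570538]<stdin>:7: RuntimeWarning: Mean of empty slice.
  ret = um.true_divide(
Traceback (most recent call last):
ValueError: zero-size array to reduction operation maximum which has no identity
```

```bash
python3 - <<'E'
from h import *
post=np.array([.6359,-.1032]);p=np.array([.6676,-.182])
print('n; units dx dy')
ph=np.linspace(.0,1.52,20)
for f in ph:
    d=.0215-.0035*f/1.571
    t=post+.085*np.array([-np.sin(f),-np.cos(f)])+d*np.array([np.cos(f),-np.sin(f)])
    w=(t-p);print(round(f,2),((EX*w[0]+EY*w[1])/.03).round(2));p=t
print(p)
E
```

```text
n; units dx dy
0.0 [-0.3  -0.26]
0.08 [-0.22 -0.09]
0.16 [-0.23 -0.07]
0.24 [-0.23 -0.05]
0.32 [-0.24 -0.03]
0.4 [-0.24 -0.01]
0.48 [-0.24  0.01]
0.56 [-0.24  0.03]
0.64 [-0.23  0.05]
0.72 [-0.23  0.06]
0.8 [-0.22  0.08]
0.88 [-0.22  0.1 ]
0.96 [-0.21  0.12]
1.04 [-0.2   0.13]
1.12 [-0.18  0.15]
1.2 [-0.17  0.16]
1.28 [-0.16  0.18]
1.36 [-0.14  0.19]
1.44 [-0.13  0.2 ]
1.52 [-0.11  0.21]
[ 0.55192935 -0.12560609]
```

Request:
play_rows([
  {"dx":0,"dy":0,"dz":-1,"roll":0},
  {"dx":0,"dy":0,"dz":-1,"roll":0},
  {"dx":0,"dy":0,"dz":-1,"roll":0},
  {"dx":0,"dy":0,"dz":0,"roll":0},
  {"dx":-0.3,"dy":-0.26,"dz":0,"roll":0},
  {"dx":-0.22,"dy":-0.09,"dz":0,"roll":0},
  {"dx":-0.23,"dy":-0.07,"dz":0,"roll":0},
  {"dx":-0.23,"dy":-0.05,"dz":0,"roll":0},
  {"dx":-0.24,"dy":-0.03,"dz":0,"roll":0},
  {"dx":-0.24,"dy":-0.01,"dz":0,"roll":0},
  {"dx":-0.24,"dy":0.01,"dz":0,"roll":0},
  {"dx":-0.24,"dy":0.03,"dz":0,"roll":0},
  {"dx":0,"dy":0,"dz":0,"roll":0},
])

```text
t: 10.72
tool_pos: [0.6309, -0.0732, 0.1266]
ee_rot: [[-0.181, 0.983, -0.001], [0.983, 0.181, -0.0], [-0.0, -0.001, -1.0]]
ft_force: [0.1, 0.7, 1.9]
gripper_width: -0.001
grip_force: 0.7
```

Request:
play_rows([
  {"dx":-0.23,"dy":0.05,"dz":0,"roll":0},
  {"dx":-0.23,"dy":0.06,"dz":0,"roll":0},
  {"dx":-0.22,"dy":0.08,"dz":0,"roll":0},
  {"dx":-0.22,"dy":0.1,"dz":0,"roll":0},
  {"dx":-0.21,"dy":0.12,"dz":0,"roll":0},
  {"dx":-0.2,"dy":0.13,"dz":0,"roll":0},
  {"dx":-0.18,"dy":0.15,"dz":0,"roll":0},
  {"dx":-0.17,"dy":0.16,"dz":0,"roll":0},
  {"dx":-0.16,"dy":0.18,"dz":0,"roll":0},
  {"dx":-0.14,"dy":0.19,"dz":0,"roll":0},
  {"dx":-0.13,"dy":0.2,"dz":0,"roll":0},
  {"dx":0,"dy":0,"dz":0,"roll":0},
  {"dx":0,"dy":0,"dz":0,"roll":0},
])

```text
t: 11.8
tool_pos: [0.5686, -0.03, 0.1258]
ee_rot: [[-0.182, 0.983, -0.002], [0.983, 0.182, 0.001], [0.001, -0.002, -1.0]]
ft_force: [0.9, 0.3, 0.2]
gripper_width: 0.002
grip_force: 0.0
```

```bash
python3 - <<'E'
from h import *
s=snap('wrist','w7.png');st=manip.sense();p=np.array(st['tool_pos'])
print(st['t'],p,'u,v',p[:2]@EX,p[:2]@EY,st['ft_force'])
cv2.imwrite('pics/w7b.png',cv2.resize(s['pixels'],(800,600),interpolation=cv2.INTER_CUBIC)[:,:,::-1])
E
```

```text
11.85 [ 0.56894038 -0.03022931  0.12591205] u,v 0.5541365578686865 -0.1324373153192813 [ 0.12805603 -0.08429384  0.03040251]
```

View pics/w7b.png

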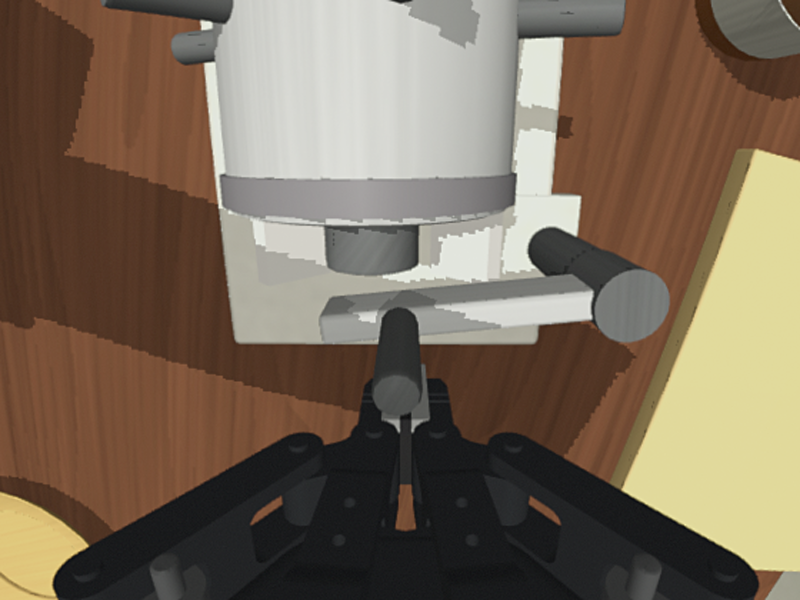

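The arm is almost across (pin at (397,395)) and the drum is home with its boss clear at (372,250). I'll finish the swing.

Request:
play_rows([
  {"dx":-0.04,"dy":0.13,"dz":0,"roll":0},
  {"dx":-0.03,"dy":0.13,"dz":0,"roll":0},
  {"dx":-0.02,"dy":0.1,"dz":0,"roll":0},
  {"dx":0,"dy":0,"dz":0,"roll":0},
  {"dx":0,"dy":0,"dz":0,"roll":0},
])

```text
t: 12.27
tool_pos: [0.5666, -0.0208, 0.1261]
ee_rot: [[-0.182, 0.983, -0.001], [0.983, 0.182, -0.002], [-0.002, -0.001, -1.0]]
ft_force: [-0.7, -4.7, 0.1]
gripper_width: -0.002
grip_force: 2.2
```

Request:
play_rows([
  {"dx":-0.01,"dy":0.05,"dz":0,"roll":0},
  {"dx":0,"dy":0,"dz":0,"roll":0},
  {"dx":0,"dy":0,"dz":0,"roll":0},
])

```text
t: 12.52
tool_pos: [0.5666, -0.0207, 0.1261]
ee_rot: [[-0.182, 0.983, -0.0], [0.983, 0.182, -0.005], [-0.005, -0.001, -1.0]]
ft_force: [-1.1, -7.9, -2.0]
gripper_width: 0.004
grip_force: 4.3
```

It's at the end stop: the force is rising with no motion. I'll back off, rise and verify.

Request:
play_rows([
  {"dx":0.1,"dy":-0.57,"dz":0,"roll":0},
  {"dx":0.1,"dy":-0.57,"dz":0,"roll":0},
  {"dx":0,"dy":0,"dz":1,"roll":0},
  {"dx":0,"dy":0,"dz":1,"roll":0},
  {"dx":0,"dy":0,"dz":1,"roll":0},
  {"dx":0,"dy":0,"dz":0,"roll":0},
  {"dx":0,"dy":0,"dz":0,"roll":0},
])

```text
t: 13.1
tool_pos: [0.5741, -0.0524, 0.2192]
ee_rot: [[-0.181, 0.983, 0.006], [0.983, 0.181, -0.0], [-0.001, 0.005, -1.0]]
ft_force: [0.1, 0.5, -0.4]
gripper_width: 0.006
grip_force: 0.0
```

```bash
python3 - <<'E'
from h import *
s=snap('wrist','w8.png');st=manip.sense();p=np.array(st['tool_pos'])
print(st['t'],p,'u,v',p[:2]@EX,p[:2]@EY,st['ft_force'])
q=uv(cloud(s)).reshape(-1,3);q=q[np.isfinite(q).all(1)]
e=q[(q[:,2]>.160)&(q[:,2]<.170)&(abs(q[:,0]-.551)<.03)&(q[:,1]<-.08)&(q[:,1]>-.135)]
pin=e.mean(0);print('pin',len(e),pin,'gate',np.arctan2(.6359-pin[0],-.1032-pin[1]))
e=q[(abs(q[:,0]-.556)<.02)&(q[:,2]>.174)&(q[:,2]<.185)&(abs(q[:,1])<.04)]
print('peg',len(e),e.mean(0) if len(e) else '')
e=q[(abs(q[:,0]-.5407)<.015)&(q[:,2]<.12)&(q[:,2]>.114)&(q[:,1]<-.06)&(q[:,1]>-.16)]
print('boss top',len(e),np.percentile(e[:,1],[2,10,50]),e[:,2].max())
E
```

```text
13.15 [ 0.57284881 -0.05217664  0.21679133] u,v 0.5540188658879284 -0.1547296329349811 [0.06679717 0.08984442 0.21756764]
pin 376 [ 0.55086181 -0.10311095  0.16468414] gate 1.571843448958546
peg 0 
boss top 919 [-0.10326628 -0.09119204 -0.08163888] 0.1197449755556122
```

```bash
python3 -c "
from plant import manip
print(manip.job_done())"
```

```text
the job is handed in; nothing more can be done
None
```

I rolled the drum to match the spindle, pushed it fully home against the gearbox, and swung the tail stop to its end stop (about 1.57 rad). The job was handed in at about 13 s; the hand-in returned no verdict.

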